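Load the spring-clip holder with the longest bar that fits

ROBOT

A 7-joint arm with a two-finger parallel gripper is mounted at the origin on a cart in front of the work surface, level with it; the furniture and walls round the work are solid. World frame = base frame: x ahead of the robot, y to its left, z up, the work surface at z = 0. Lengths are in m, angles in rad, forces in N, time in s.
With the tool pointing down it reaches from about 0.35 to 0.9 m from the base axis. Payload 8.1 kg.
Tool frame: the origin (TCP) lies on the mounting face of the last link; the fingertips stand 173 mm ahead of it and the grasp point (between the pads) lies 155 mm ahead of it; z points along the fingers, y is the direction in which the jaws open and shut (so a half turn about z gives the same grasp; the last joint's range is limited). The gripper opens to 85 mm and grips with 20 to 120 N. Pads are 22 mm wide; open, the fingers measure 114 mm over their backs; the gripper's body (76 mm by 85 mm) begins 54 mm behind the grasp point. The pads swing forward as they close: fully open they stand 13 mm farther back than shut.
Start: joints at [1.1, 0.434, 0.025, 1.573, -0.012, 1.134, -0.075], TCP at [0.225, -0.583, 0.405] pointing down, gripper open.
Joint ranges: [-2.62, 2.62], [-0.44, 2.09], [-1.27, 1.32], [0.08, 2.57], [-1.32, 4.46], [0.12, 2], [-2.74, 2.74]. Speed limits (rad/s): [2.22, 2.22, 3.01, 3.01, 3.14, 3.14, 3.14].

INTERFACE

Orientations are given as a rotation vector (axis times angle).
In Python, from cell import get_obs, optics, order gives the robot as it stands. The module is installed in compiled form; this text tells all that it offers.
- The arm moves only by the shell command python3 -m crank 'ROWS'. ROWS is JSON, a list of rows, each a list of 7 numbers: the turn, a rotation vector about the tool's x, y, z as a fraction of full scale, then the shift along the tool's x, y, z as a fraction of full scale, then the closure in counts, from 0 (fully open) to 255 (shut). In form: [[wx, wy, wz, x, y, z, claw], ...]. A call has 1 to 5 rows; each row is the pose to reach, as a shift and turn from the pose measured when the call began, along the tool's axes at that moment; what a row does not reach only later rows make up. Full scale, the value 1, is 250 mm for a shift and 0.5 rad for a turn. A row lasts 1/8 s, in which the tool goes at most 62.5 mm and 10.7 degrees, less where a joint would pass 70% of its speed; a pose out of reach is approached as far as the arm can. A call with a number of a shift or a turn outside -1 to 1 is refused whole. A call with a gripper value outside its range is refused whole. The fingers move at their own pace and stop on an object; the grip force is fixed at half the most. Time passes only in rows, so rows that repeat a pose let the fingers close. It gives the time, the measured TCP pose, the force and the opening at its end, in the units of the state.
- get_obs(): the state, without advancing time (a new reading comes with each control period).
- optics.snapshot(name): name is "scene" or "top" or "wrist"; returns (picture, depth): 480x640x3 uint8, blue, green, red; 480x640 float32, m along the optical axis (not along the pixel's ray), 0 where there is no reading.
- optics.camera_model(name): a dict with "K" (3x3 intrinsics, pixels), "xyz" and "attitude" of the camera in the world; the wrist camera has in their place "hand_eye" (4x4, takes a point from camera to tool coordinates, whose origin is the TCP and whose axes are the flange's). Camera axes: x right, y down, z forward; pixel columns grow to the right and rows downward; lengths in m; the calibration is good to about 2 mm. A picture is of the moment at which its call begins: read the wrist's pose just before it. camera_model takes no time and is no camera call.
- order.job_done(): hands the job in, once; it reports no verdict.
The state is a dict: "t": time; "joint_positions": joint angles; "joint_vel": joint speeds; "effort": joint torques, N m; "eef_pos": TCP position; "orientation": TCP orientation; "force": force on the tool from outside, world axes, zero at the start; "wrist_torque": the same for the moment, N m; "grip_width": finger opening in m.
Only numpy, scipy, OpenCV 4.12 (cv2) and the standard library are available. Lean on these libraries where they do the work, as an engineer would, in place of code of your own. Each camera call takes 0.05 s, during which the arm holds its last target.

TASK

Find out which of the four look-alike steel bars is the longest that goes down freely between the two end stops of the clip holder. Load that bar: draw the sprung curved arm back with the bar's side, set the bar down flat on the holder's plate between the stops, and let go so that the arm holds it against the fixed edge. Any bar you try and reject goes back on the bench clear of the holder, and nothing else on the bench is to be disturbed.

Things in the scene. Friction and masses are not known exactly. Their poses are not given: they have to be found in the camera images.
- holder: clip holder, fixed on the green mat (3.3 mm thick): dark plate 170 x 110 x 10 mm (x -85 to +85, y -67 to +43 mm). Origin: on the mat under the loaded bar's place; x along the loaded bar, y toward the fixed edge, z up. The deck (plate top) is at z = 10 mm; a loaded bar's centre line is at y = 0. Within 60 mm of the origin nothing but the arm (at y below 0) rises over 6 mm above the deck
- fixed_stop_face (a point): foot of the fixed end stop's inner face, at deck height: x = -30, y = 0 in the holder. Both bright end stops span y -13 to +13 mm and are 6 mm high above the deck, with a 2 mm bevelled lead-in at the top
- end_stop_face (a point): foot of the adjustable end stop's inner face, at deck height; the gap for the bar is its distance from fixed_stop_face
- end_stop (a joint): setting of the adjustable end stop, m; locked (do not force it), different each time, 0.0033 to 0.0105. The gap between the stops is 0.048 + this value
- fixed_edge_face (a point): foot of the inner face of the fixed edge, at deck height: y = +12 mm in the holder. The edge is a bright rail, x -24 to +16 mm, 10 mm wide, its top only 5 mm above the deck
- clip_arm (a joint): angle of the sprung curved arm, rad: 0 at rest, grows to 0.6 as the tip is pushed from the fixed edge (toward -y); about 0.17 on a loaded bar. Spring force at the tip: about 3 N at rest, 6 N on a loaded bar, 8 N at 0.27. Pivot at x = -58, y = -30 mm in the holder; the arm bows away from the bar, top 22 mm above the deck at most
- clip_tip (a point): centre of the arm's black tip roller, upright, 10 mm thick, 3 to 19 mm above the deck. At rest at x -3, y -7 mm in the holder, 10 mm too far in for a bar to go straight down; at y -17 on a loaded bar. A bar held about 8 mm above the deck, first over the fixed edge (centre y +14), passes above edge and stops and can push the roller toward -y until it clears the edge, then be lowered
- bar50: ground steel bar, 50 mm long, 24 mm wide, 36 mm tall, loose, about 0.34 kg. Origin: centre of its underside; x along its length, z up. Four such bars (50, 53, 56, 59 mm long) differ in length alone and stand mixed up on the bench, two left and two right of the mat
- bar53: ground steel bar, 53 mm long, 24 mm wide, 36 mm tall, loose, about 0.36 kg. Origin: centre of its underside; x along its length, z up. Four such bars (50, 53, 56, 59 mm long) differ in length alone and stand mixed up on the bench, two left and two right of the mat
- bar56: ground steel bar, 56 mm long, 24 mm wide, 36 mm tall, loose, about 0.38 kg. Origin: centre of its underside; x along its length, z up. Four such bars (50, 53, 56, 59 mm long) differ in length alone and stand mixed up on the bench, two left and two right of the mat
- bar59: ground steel bar, 59 mm long, 24 mm wide, 36 mm tall, loose, about 0.40 kg. Origin: centre of its underside; x along its length, z up. Four such bars (50, 53, 56, 59 mm long) differ in length alone and stand mixed up on the bench, two left and two right of the mat
- hex_key: small black hex key lying flat between the left bars, 28 x 72 x 7 mm, loose; leave alone. Origin: centre of its underside
- loupe: black eye loupe, 32 mm across, 26 mm tall, loose, beyond the mat; leave alone. Origin: centre of its underside
- micrometer: micrometer lying flat, 48 x 130 x 12 mm, loose, left of the left bars; leave alone. Origin: centre of its underside

How it is judged:
On the way:
1. a bar draws the sprung arm back beyond its clamping position (value of joint clip_arm above 0.185 rad and contact force between any of bar50, bar53, bar56, bar59 and clip_arm above 1 N), for 0.1 s.
At the end, for the whole second after the job is handed in: Longest bar that fits (a bar with under 1.5 mm play or the next shorter both count) flat on the deck between the stops (1.5 mm, 0.05 rad), on the fixed edge (2 mm, 0.06 rad), at rest, arm pressing on it over 1 N; other bars resting on the bench, over 60 mm from the holder's origin (((z of bar50 in the frame of holder between 0.0085 and 0.0115 m and y of bar50 in the frame of holder between -0.002 and 0.002 m and x of bar50 in the frame of holder between -0.009 and 0.005 m and angle between the x axis of bar50 and the x axis of holder, either way round below 0.06 rad and angle between bar50's own z axis and vertical below 0.05 rad and linear speed of each of bar50, bar53, bar56, bar59 below 0.01 m/s and contact force between bar50 and clip_arm above 1 N and value of joint end_stop below 0.0065 m and height (world z) of bar53 between -0.003 and 0.008 m and horizontal distance between each of bar53, bar56, bar59 and holder above 0.06 m and height (world z) of bar56 between -0.003 and 0.008 m and height (world z) of bar59 between -0.003 and 0.008 m) or (z of bar53 in the frame of holder between 0.0085 and 0.0115 m and y of bar53 in the frame of holder between -0.002 and 0.002 m and x of bar53 in the frame of holder between -0.009 and 0.005 m and angle between the x axis of bar53 and the x axis of holder, either way round below 0.06 rad and angle between bar53's own z axis and vertical below 0.05 rad and linear speed of each of bar53, bar50, bar56, bar59 below 0.01 m/s and contact force between bar53 and clip_arm above 1 N and value of joint end_stop below 0.0095 m and height (world z) of bar50 between -0.003 and 0.008 m and horizontal distance between each of bar50, bar56, bar59 and holder above 0.06 m and height (world z) of bar56 between -0.003 and 0.008 m and height (world z) of bar59 between -0.003 and 0.008 m) or (z of bar56 in the frame of holder between 0.0085 and 0.0115 m and y of bar56 in the frame of holder between -0.002 and 0.002 m and x of bar56 in the frame of holder between -0.009 and 0.005 m and angle between the x axis of bar56 and the x axis of holder, either way round below 0.06 rad and angle between bar56's own z axis and vertical below 0.05 rad and linear speed of each of bar56, bar50, bar53, bar59 below 0.01 m/s and contact force between bar56 and clip_arm above 1 N and height (world z) of bar50 between -0.003 and 0.008 m and horizontal distance between each of bar50, bar53, bar59 and holder above 0.06 m and height (world z) of bar53 between -0.003 and 0.008 m and height (world z) of bar59 between -0.003 and 0.008 m))); the robot touches nothing.
It fails at once if the hex_key is moved by more than 40 mm (distance of hex_key from where it was at the start of the episode above 0.04 m).
It fails at once if the loupe is moved by more than 40 mm (distance of loupe from where it was at the start of the episode above 0.04 m).
It fails at once if the micrometer is moved by more than 40 mm (distance of micrometer from where it was at the start of the episode above 0.04 m).
It fails at once if the adjustable end stop is forced by more than 2 mm (distance of end_stop_face from where it was at the start of the episode above 0.002 m).
It also fails if it takes over 64 s, if anything falls off the work surface, if the arm or the gripper's body presses on something with over 40 N, if the wrist force passes 120 N, or if a joint passes its speed limit or range.

## Working session

There is one attempt and no reset: what is moved stays moved. The work goes in short steps, Python scripts to look and compute and a shell command to move; the robot and the scene stay as the last step left them, time stands still between calls to the robot, and variables do not carry over. Pictures are saved under pics/ and viewed, and the job is handed in when it is done.

```bash
mkdir -p pics; python3 - <<'E'
from cell import get_obs, optics
import cv2,numpy as np
o=get_obs();print({k:np.round(v,3).tolist() for k,v in o.items()})
for n in["scene","top","wrist"]:
    im,d=optics.snapshot(n);cv2.imwrite(f"pics/{n}0.png",im);np.save(f"{n}0.npy",d)
    m=optics.camera_model(n);print(n,{k:np.round(v,4).tolist() for k,v in m.items()})
E
```

```text
{'t': 0.0, 'joint_positions': [1.1, 0.435, 0.025, 1.574, -0.012, 1.134, -0.075], 'joint_vel': [0.001, -0.001, -0.001, 0.001, -0.001, 0.001, -0.001], 'effort': [0.0, -67.047, 1.025, -31.621, 0.015, 0.012, 0.0], 'eef_pos': [0.225, -0.583, 0.404], 'orientation': [-3.087, -0.574, 0.001], 'force': [0.207, 0.243, 0.304], 'wrist_torque': [0.015, 0.015, 0.004], 'grip_width': 0.086}
scene {'K': [[617.3495, 0.0, 324.9918], [0.0, 617.3495, 232.9976], [0.0, 0.0, 1.0]], 'xyz': [-0.2418, 0.8985, 1.0517], 'attitude': [-0.9213, 2.4183, -1.1347]}
top {'K': [[599.8834, 0.0, 319.3493], [0.0, 599.8834, 240.1233], [0.0, 0.0, 1.0]], 'xyz': [0.4909, 0.001, 1.2884], 'attitude': [-2.1632, 2.169, -0.1187]}
wrist {'K': [[408.9312, 0.0, 317.8741], [0.0, 408.9312, 241.8321], [0.0, 0.0, 1.0]], 'hand_eye': [[0.0003, -0.9575, -0.2885, 0.0747], [1.0, 0.0003, 0.0003, -0.0001], [-0.0002, -0.2885, 0.9575, 0.0304], [0.0, 0.0, 0.0, 1.0]]}
```

View pics/top0.png

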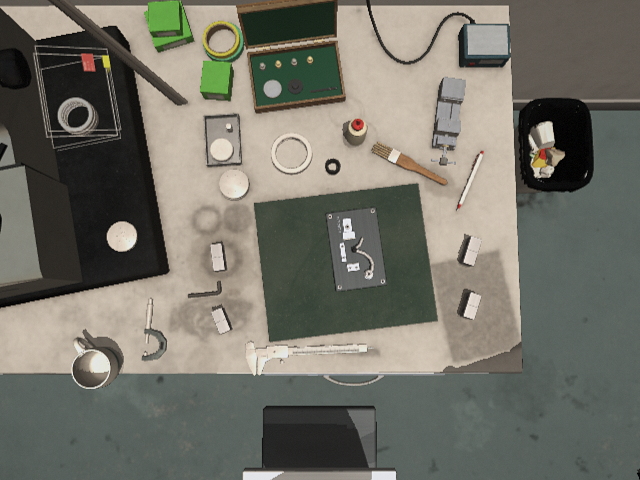

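View pics/scene0.png

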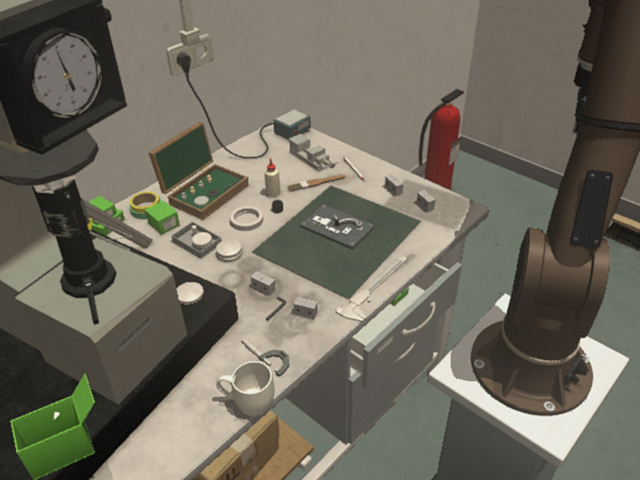

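```bash
cat > h.py <<'E'
import numpy as np,cv2
from scipy.spatial.transform import Rotation as R
from cell import get_obs, optics
def cam(n,o=None):
    m=optics.camera_model(n);T=np.eye(4)
    if n=="wrist":
        o=o or get_obs();T[:3,:3]=R.from_rotvec(o["orientation"]).as_matrix();T[:3,3]=o["eef_pos"];T=T@np.array(m["hand_eye"])
    else:
        T[:3,:3]=R.from_rotvec(m["attitude"]).as_matrix();T[:3,3]=m["xyz"]
    return np.array(m["K"]),T
def ray(KT,px,z):
    K,T=KT;px=np.atleast_2d(px).astype(float)
    d=np.c_[px,np.ones(len(px))]@np.linalg.inv(K).T@T[:3,:3].T
    c=T[:3,3];return c+d*((z-c[2])/d[:,2])[:,None]
def proj(KT,p):
    K,T=KT;q=(np.atleast_2d(p)-T[:3,3])@T[:3,:3]@K.T;return q[:,:2]/q[:,2:]
def move(target,yaw):
    """rows numbers to reach: TCP target world, pointing down with tool y axis at angle yaw (mod pi) in world"""
    o=get_obs();Rm=R.from_rotvec(o["orientation"]).as_matrix()
    d=Rm.T@(np.array(target)-o["eef_pos"])/0.25
    best=None
    for k in(0,1):
        y=np.array([np.cos(yaw+k*np.pi),np.sin(yaw+k*np.pi),0]);z=np.array([0,0,-1.]);x=np.cross(y,z)
        w=R.from_matrix(Rm.T@np.c_[x,y,z]).as_rotvec()/0.5
        if best is None or np.linalg.norm(w)<np.linalg.norm(best):best=w
    print("turn",best.round(3),"shift",d.round(4))
def toolyaw():
    y=R.from_rotvec(get_obs()["orientation"]).as_matrix()[:,1];return np.arctan2(y[1],y[0])
E
python3 - <<'E'
from h import *
KT=cam("top")
d=np.load("top0.npy")
im=cv2.imread("pics/top0.png")
for n,p in dict(b1=(218,257),b2=(221,320),b3=(471,249),b4=(470,304),piv=(369,274),key=(205,291),mic=(152,330),loupe=(333,167)).items():
    print(n,ray(KT,p,.036 if n[0]=='b' else .02)[0].round(3),d[p[1],p[0]])
print(toolyaw())
cv2.imwrite("pics/topc.png",cv2.resize(im[180:350,180:500],None,fx=2.5,fy=2.5,interpolation=cv2.INTER_CUBIC))
E
```

```text
b1 [0.592 0.212 0.036] 1.25566
b2 [0.462 0.204 0.036] 1.2422653
b3 [ 0.608 -0.319  0.036] 1.2572011
b4 [ 0.493 -0.313  0.036] 1.2437903
piv [ 0.557 -0.105  0.02 ] 1.2527629
key [0.522 0.241 0.02 ] 1.2819597
mic [0.441 0.35  0.02 ] 1.263071
loupe [ 0.788 -0.03   0.02 ] 1.3112618
-1.203053582102408
```

View pics/topc.png

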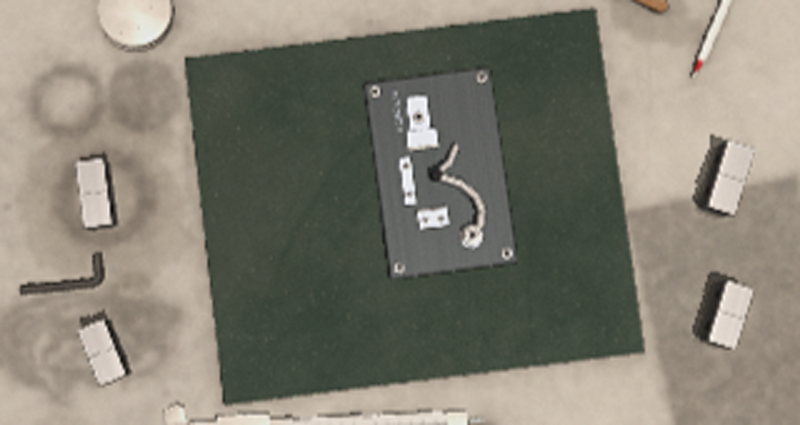

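View pics/wrist0.png

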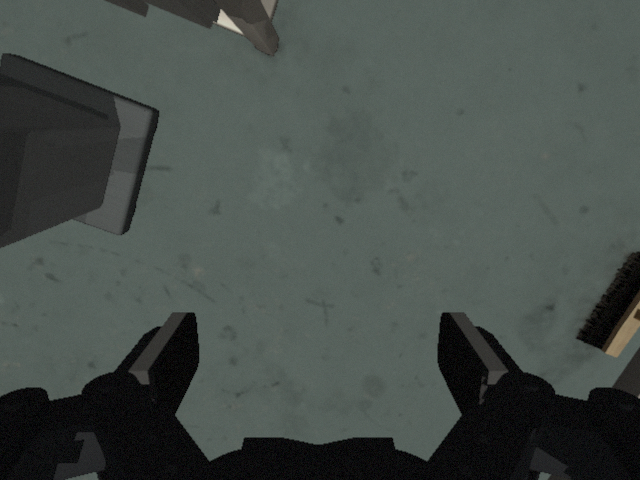

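```bash
python3 -c "
from h import *
move([.55,-.316,.33],-1.85)"
```

```text
turn [-2.000e-03  1.000e-03  1.294e+00] shift [ 1.5984 -0.5286  0.297 ]
```

```bash
python3 -m crank '[[0,0,0.2,0.25,-0.08,0.04,0],[0,0,0.4,0.5,-0.16,0.08,0],[0,0,0.6,0.75,-0.24,0.12,0],[0,0,0.65,0.85,-0.28,0.15,0]]'; python3 -c "
from h import *
move([.55,-.316,.33],-1.85)"
```

```text
t: 0.65
eef_pos: [0.4004, -0.4386, 0.3662]
orientation: [-3.139, -0.069, -0.0]
force: [-0.4, -0.9, 0.1]
grip_width: 0.0851
turn [-0.004  0.     0.647] shift [ 0.6193 -0.4631  0.1457]
```

```bash
python3 -m crank '[[0,0,0.3,0.2,-0.15,0.05,0],[0,0,0.5,0.4,-0.3,0.1,0],[0,0,0.65,0.6,-0.45,0.14,0],[0,0,0.65,0.62,-0.46,0.145,0],[0,0,0.65,0.62,-0.46,0.145,0]]'; python3 - <<'E'
from h import *
o=get_obs();KT=cam("wrist",o);im,d=optics.snapshot("wrist");cv2.imwrite("pics/w1.png",im);np.savez("w1.npz",d=d,K=KT[0],T=KT[1]);print(KT[1][:3,3],o["eef_pos"],toolyaw())
E
```

```text
t: 1.27
eef_pos: [0.5506, -0.3161, 0.3296]
orientation: [-3.109, 0.436, 0.002]
force: [0.1, -0.5, 0.6]
grip_width: 0.0856
[ 0.62233413 -0.33576399  0.29907933] [ 0.55058296 -0.31610976  0.32960895] -1.8517684944767416
```

View pics/w1.png

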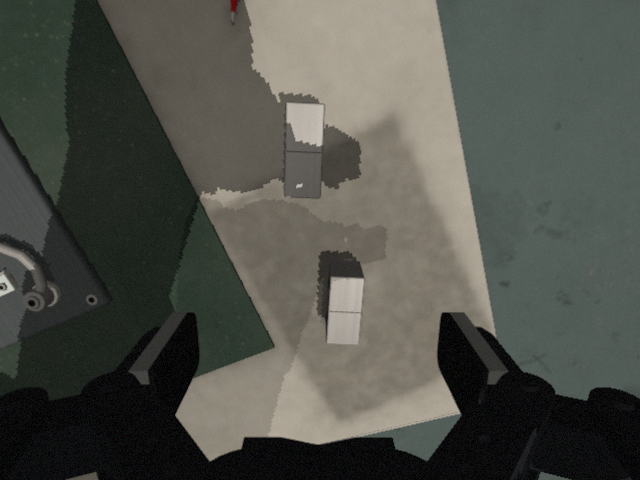

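```bash
python3 - <<'E'
from h import *
im=cv2.imread("pics/w1.png")
a=cv2.resize(im[90:210,260:380],None,fx=5,fy=5,interpolation=cv2.INTER_CUBIC)
b=cv2.resize(im[245:365,285:365],None,fx=5,fy=5,interpolation=cv2.INTER_CUBIC)
c=np.zeros((600,800,3),np.uint8)
c[:,:400]=cv2.resize(im[90:210,265:345],None,fx=5,fy=5,interpolation=cv2.INTER_CUBIC);c[:,400:]=b
cv2.imwrite("pics/w1c.png",cv2.convertScaleAbs(c,alpha=1.3,beta=10))
E
```

```text
(no output)
```

View pics/w1c.png

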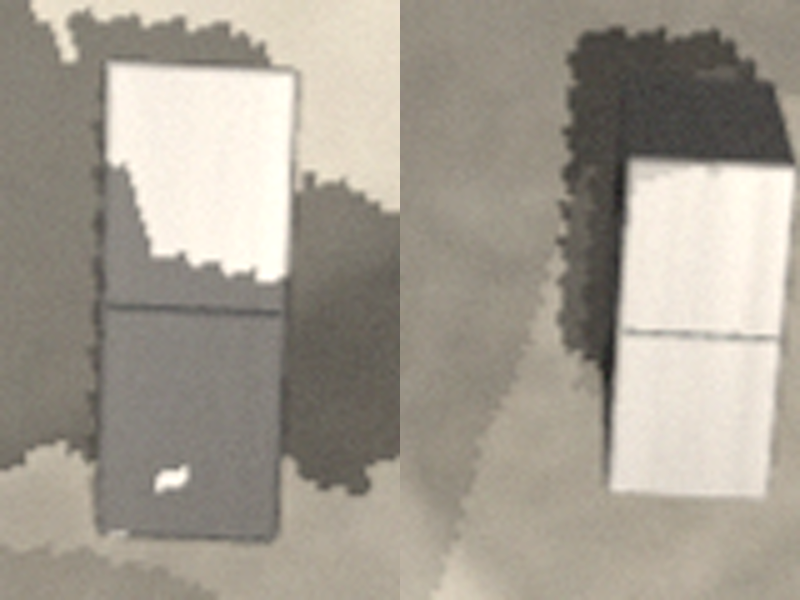

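```bash
cat >> h.py <<'E'
def quad(KT,c,z=.036):
    p=ray(KT,c,z)  # TL TR BR BL
    L=[np.linalg.norm(p[0]-p[3]),np.linalg.norm(p[1]-p[2])];W=[np.linalg.norm(p[0]-p[1]),np.linalg.norm(p[3]-p[2])]
    ax=(p[0]-p[3]+p[1]-p[2])/2
    print("L",np.round(L,4),"W",np.round(W,4),"c",p.mean(0).round(4),"yaw",np.arctan2(ax[1],ax[0]).round(3))
    return p
E
python3 - <<'E'
from h import *
f=np.load("w1.npz");KT=(f["K"],f["T"]);d=f["d"]
quad(KT,[(286.2,102.4),(324.2,103.6),(320,198),(284.6,196.4)])
quad(KT,[(330.6,276.4),(363.8,278),(358,344.2),(327,343.2)])
for p in [(305,130),(305,180),(345,290),(345,330),(400,320)]:
    K,T=KT;z=d[p[1],p[0]];q=np.linalg.inv(K)@np.array([*p,1])*z;print(z,(T[:3,:3]@q+T[:3,3]).round(4))
E
```

```text
L [0.058  0.0583] W [0.0232 0.0231] c [ 0.6054 -0.3211  0.036 ] yaw -0.319
L [0.0521 0.0518] W [0.023  0.0226] c [ 0.4911 -0.3176  0.036 ] yaw -0.323
0.25353497 [ 0.6178 -0.3256  0.0364]
0.2628534 [ 0.588  -0.3168  0.036 ]
0.28487152 [ 0.507  -0.3219  0.0361]
0.29495904 [ 0.4763 -0.3138  0.0352]
0.3309081 [ 0.4538 -0.3561  0.0006]
```

```bash
python3 -c "
from h import *
c=ray(cam('top'),[(326+40/2.5*0+30.4,249.2)],.0133)[0];print(c)
x=np.array([np.cos(.13),np.sin(.13),0]);y=np.array([-x[1],x[0],0])
h=c+.012*y;print(h)
move([h[0],h[1],.28],-1.441)"
```

```text
[ 0.61008609 -0.07958986  0.0133    ]
[ 0.60853048 -0.06769112  0.0133    ]
turn [-0.003  0.002 -0.822] shift [-0.05   -1.0259  0.2013]
```

```bash
python3 -m crank '[[0,0,-0.2,0,-0.25,0.03,0],[0,0,-0.5,-0.02,-0.5,0.06,0],[0,0,-0.7,-0.05,-0.75,0.12,0],[0,0,-0.82,-0.05,-1,0.18,0],[0,0,-0.82,-0.05,-1,0.2,0]]'; python3 -m crank '[[0,0,0,0,-0.02,0,0],[0,0,0,0,-0.02,0,0]]'; python3 - <<'E'
from h import *
o=get_obs();KT=cam("wrist",o);im,d=optics.snapshot("wrist");cv2.imwrite("pics/w2.png",im);np.savez("w2.npz",d=d,K=KT[0],T=KT[1]);print(o["eef_pos"],toolyaw())
E
```

```text
t: 1.95
eef_pos: [0.6068, -0.0703, 0.28]
orientation: [-3.131, -0.211, 0.001]
force: [-0.5, -0.5, 1.3]
grip_width: 0.0854
t: 2.2
eef_pos: [0.6057, -0.0673, 0.2806]
orientation: [-3.132, -0.207, 0.001]
force: [-0.3, -0.1, 0.2]
grip_width: 0.0853
[ 0.60572306 -0.06729185  0.28060132] -1.4389270408759283
```

View pics/w2.png

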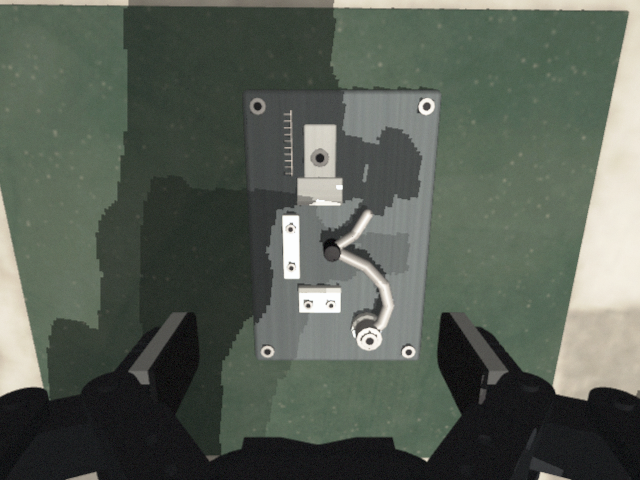

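```bash
python3 - <<'E'
from h import *
im=cv2.imread("pics/w2.png")
cv2.imwrite("pics/w2c.png",cv2.resize(im[170:320,265:425],None,fx=4,fy=4,interpolation=cv2.INTER_CUBIC))
E
```

```text
(no output)
```

View pics/w2c.png

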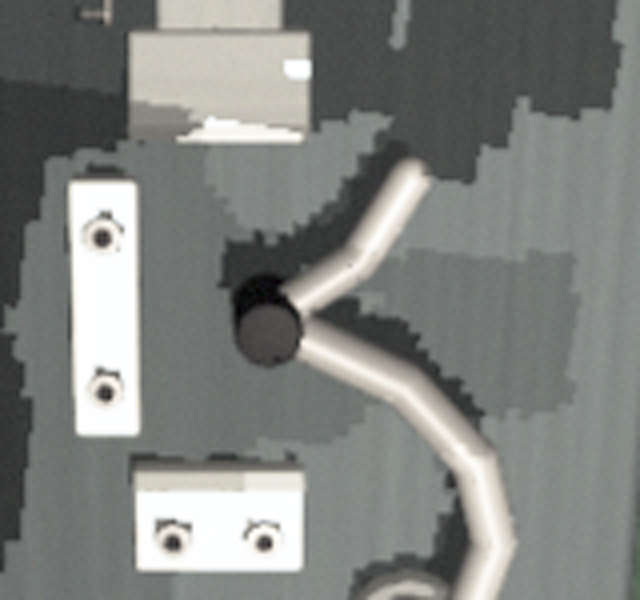

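```bash
cat > m2.py <<'E'
from h import *
f=np.load("w2.npz");KT=(f["K"],f["T"]);d=f["d"]
P=lambda c,z:ray(KT,[((c[0]+.5)/4-.5+265,(c[1]+.5)/4-.5+170)],z)[0]
fx=[P((134,466),.0133),P((304,466),.0133)]
ad=[P((130,142),.0173),P((304,143),.0173)]
e=[P((68,182),.0183),P((138,181),.0183),P((140,435),.0183),P((77,436),.0183)]
F=sum(fx)/2;A=sum(ad)/2
n=np.linalg.norm
print("edge len",n(e[0]-e[3]),n(e[1]-e[2]),"w",n(e[0]-e[1]),n(e[2]-e[3]))
ft=[P((135,489),.0193),P((304,489),.0193),P((304,570),.0193),P((136,570),.0193)]
print("stop w",n(ft[0]-ft[1]),n(ft[2]-ft[3]),n(fx[0]-fx[1]))
# plate corners
pc=ray(KT,[(247,91),(440,92),(418,360),(256,360)],.0133)
print("plate",n(pc[0]-pc[1]),n(pc[3]-pc[2]),n(pc[0]-pc[3]),n(pc[1]-pc[2]))
ax=(pc[0]-pc[3]+pc[1]-pc[2]);yaw=np.arctan2(ax[1],ax[0])
ax2=e[1]-e[2];print("yaw",yaw,np.arctan2(ax2[1],ax2[0]))
x=np.array([np.cos(yaw),np.sin(yaw),0]);y=np.array([-x[1],x[0],0])
c=pc.mean(0);H=c+.012*y;print("H from plate",H)
for nme,p in dict(F=F,A=A,e1=e[1],e2=e[2],ft0=ft[0],ft1=ft[1],roller=P((270,333),.0323)).items():print(nme,((p-H)@x*1e3).round(2),((p-H)@y*1e3).round(2))
print("gap",(A-F)@x)
E
python3 m2.py
```

```text
edge len 0.03960901610446868 0.03958889689532138 w 0.01017145435767925 0.009595759839318416
stop w 0.025868948038805916 0.026120950717086356 0.02658129061448378
plate 0.10508692198664314 0.10733879721163217 0.16768368969186975 0.16692982687142582
yaw 0.12466603308177049 0.12687462937505722
H from plate [ 0.61087    -0.06677093  0.0133    ]
F -30.9 0.11
A 21.37 0.86
e1 15.8 12.29
e2 -23.79 12.2
ft0 -32.27 12.96
ft1 -32.04 -12.91
roller -2.64 -6.78
gap 0.05226785852517475
```

```bash
python3 -c "
from h import *
move([.53,.208,.32],-1.35)"
```

```text
turn [-0.006 -0.    -0.178] shift [-0.1558 -1.1327 -0.1541]
```

```bash
python3 -m crank '[[0,0,0,-0.03,-0.25,-0.05,0],[0,0,-0.1,-0.06,-0.5,-0.1,0],[0,0,-0.18,-0.1,-0.75,-0.15,0],[0,0,-0.18,-0.15,-1,-0.15,0],[0,0,-0.18,-0.15,-1,-0.15,0]]'; python3 -m crank '[[0,0,0,0,-0.1,0,0],[0,0,0,0,-0.1,0,0],[0,0,0,0,-0.1,0,0]]'; python3 - <<'E'
from h import *
o=get_obs();KT=cam("wrist",o);im,d=optics.snapshot("wrist");cv2.imwrite("pics/w3.png",im);np.savez("w3.npz",d=d,K=KT[0],T=KT[1]);print(o["eef_pos"],toolyaw())
E
```

```text
t: 2.88
eef_pos: [0.5343, 0.1794, 0.3198]
orientation: [-3.116, -0.357, -0.001]
force: [1.2, -0.9, 0.2]
grip_width: 0.0856
t: 3.25
eef_pos: [0.5293, 0.2018, 0.3201]
orientation: [-3.117, -0.353, -0.002]
force: [-0.6, -1.1, 0.1]
grip_width: 0.085
[0.5293156  0.20183983 0.32005748] -1.3456827489385017
```

View pics/w3.png

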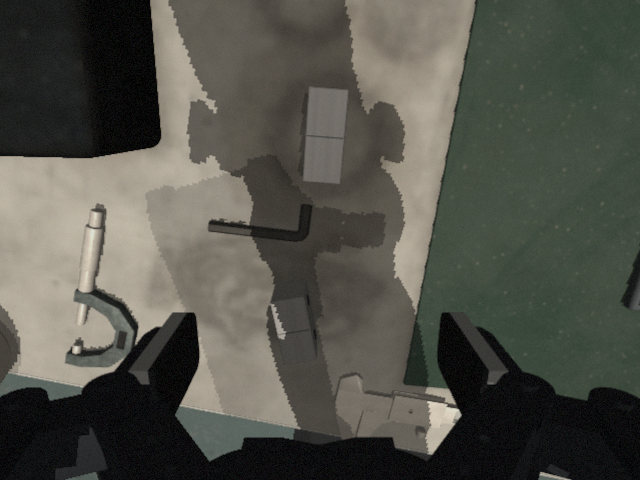

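```bash
python3 - <<'E'
from h import *
im=cv2.imread("pics/w3.png")
c=np.zeros((600,800,3),np.uint8)
c[:,:400]=cv2.resize(im[75:195,285:365],None,fx=5,fy=5,interpolation=cv2.INTER_CUBIC)
c[:,400:]=cv2.resize(im[270:390,260:340],None,fx=5,fy=5,interpolation=cv2.INTER_CUBIC)
cv2.imwrite("pics/w3c.png",cv2.convertScaleAbs(c,alpha=1.6,beta=0))
E
```

```text
(no output)
```

View pics/w3c.png

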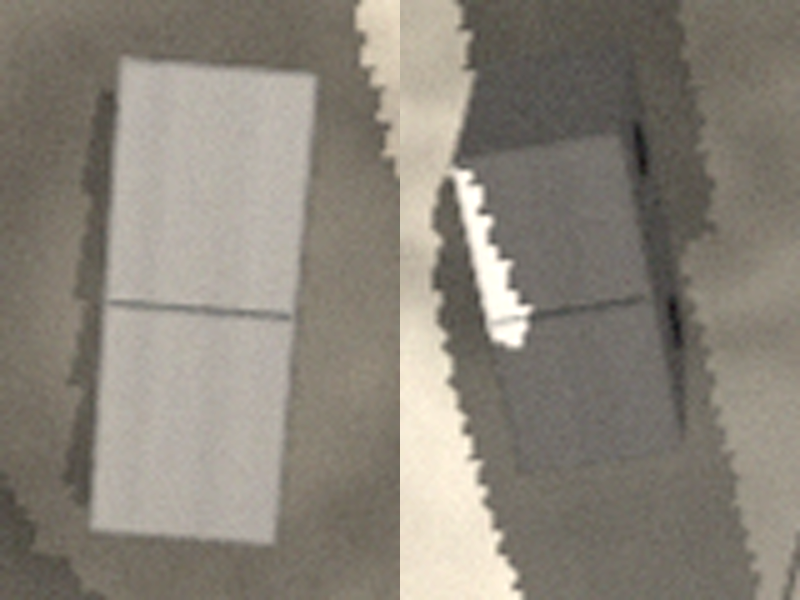

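```bash
python3 - <<'E'
from h import *
f=np.load("w3.npz");KT=(f["K"],f["T"])
g=lambda o,c:[((a+.5)/5-.5+o[0],(b+.5)/5-.5+o[1]) for a,b in c]
quad(KT,g((285,75),[(119,57),(317,74),(274,545),(90,530)]))
p=quad(KT,g((260,270),[(55,165),(220,133),(282,455),(118,473)]))
c=p.mean(0);move([c[0],c[1],.28],.345-np.pi/2)
E
```

```text
L [0.0551 0.0551] W [0.0231 0.0229] c [0.5932 0.2138 0.036 ] yaw 0.152
L [0.0485 0.0504] W [0.0229 0.0235] c [0.4606 0.2048 0.036 ] yaw 0.385
turn [-0.008 -0.004 -0.24 ] shift [-0.2656 -0.0727  0.16  ]
```

```bash
python3 -m crank '[[0,0,-0.15,-0.13,-0.03,0.08,0],[0,0,-0.3,-0.26,-0.07,0.16,0],[0,0,-0.32,-0.265,-0.073,0.16,0],[0,0,-0.32,-0.265,-0.073,0.16,0]]'; python3 - <<'E'
from h import *
o=get_obs();KT=cam("wrist",o);im,d=optics.snapshot("wrist");cv2.imwrite("pics/w4.png",im);np.savez("w4.npz",d=d,K=KT[0],T=KT[1]);print(o["eef_pos"],toolyaw())
cv2.imwrite("pics/w4c.png",cv2.convertScaleAbs(cv2.resize(im[180:330,250:400],None,fx=4,fy=4,interpolation=cv2.INTER_CUBIC),alpha=1.5))
E
```

```text
t: 3.8
eef_pos: [0.4617, 0.2041, 0.2804]
orientation: [-3.08, -0.597, -0.004]
force: [-0.5, 0.8, 0.3]
grip_width: 0.0854
[0.46166582 0.20409547 0.28042801] -1.1880998491234227
```

View pics/w4c.png

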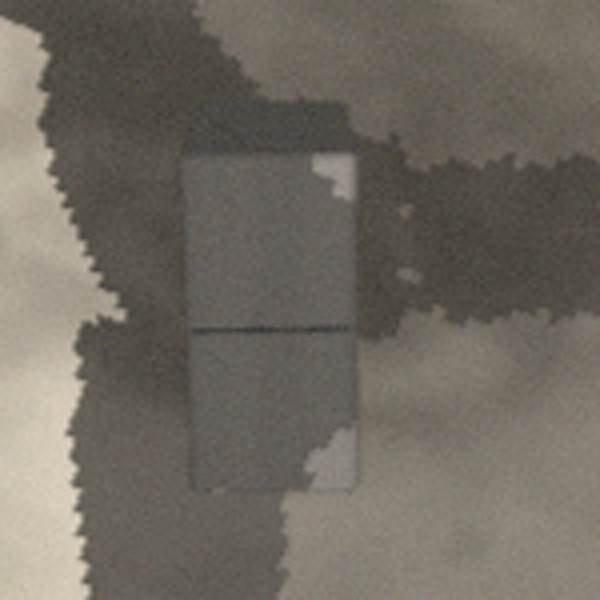

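View pics/w4.png

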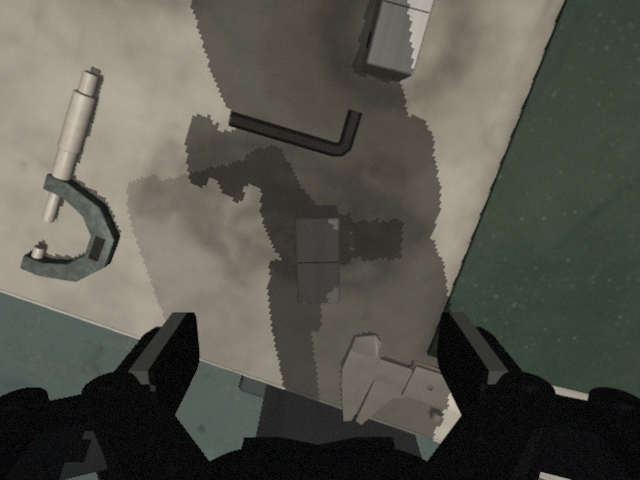

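```bash
python3 - <<'E'
from h import *
f=np.load("w4.npz");KT=(f["K"],f["T"])
g=lambda o,c:[((a+.5)/4-.5+o[0],(b+.5)/4-.5+o[1]) for a,b in c]
p=quad(KT,g((250,180),[(184,153),(357,153),(357,490),(190,490)]))
c=p.mean(0)
move([c[0],c[1],.28],.38-np.pi/2)
K,T=KT;d=f["d"]
for q in[(310,240),(318,290),(360,280)]:
    z=d[q[1],q[0]];print((T[:3,:3]@(np.linalg.inv(K)@np.array([*q,1])*z)+T[:3,3]).round(4))
# same-style: holder origin seen in tool frame at w2 for cancellation
E
```

```text
L [0.0494 0.0494] W [0.0232 0.0239] c [0.461  0.2049 0.036 ] yaw 0.392
turn [-0.007 -0.008  0.005] shift [-0.0025 -0.0038  0.0023]
[0.471  0.2134 0.0363]
[0.4455 0.1985 0.0369]
[4.477e-01 1.697e-01 2.000e-04]
```

```bash
python3 -m crank '[[0,0,-0.014,-0.003,-0.004,0.15,0],[0,0,-0.014,-0.003,-0.004,0.3,0],[0,0,-0.014,-0.003,-0.004,0.337,0],[0,0,-0.014,-0.003,-0.004,0.337,0],[0,0,-0.014,-0.003,-0.004,0.337,0]]'; python3 -c "
from h import *
move([.461,.2049,.196],.392-np.pi/2)"
```

```text
t: 4.47
eef_pos: [0.4619, 0.2056, 0.1976]
orientation: [-3.077, -0.607, -0.008]
force: [-0.2, -0.3, -0.3]
grip_width: 0.0854
turn [-0.008 -0.012 -0.005] shift [-0.0044  0.0013  0.0063]
```

```bash
python3 -m crank '[[-0.008,-0.012,-0.005,-0.005,0.001,0.006,0],[-0.008,-0.012,-0.005,-0.005,0.001,0.006,120],[-0.008,-0.012,-0.005,-0.005,0.001,0.006,255],[-0.008,-0.012,-0.005,-0.005,0.001,0.006,255],[-0.008,-0.012,-0.005,-0.005,0.001,0.006,255]]';python3 -m crank '[[0,0,0,0,0,0,255],[0,0,0,0,0,0,255],[0,0,0,0,0,0,255],[0,0,0,0,0,0,255]]'; python3 - <<'E'
from h import *
o=get_obs();KT=cam("wrist",o);im,d=optics.snapshot("wrist");cv2.imwrite("pics/w5.png",im);np.savez("w5.npz",d=d,K=KT[0],T=KT[1]);print(o["eef_pos"],toolyaw(),o["orientation"],o["grip_width"],o["force"])
E
```

```text
t: 5.1
eef_pos: [0.4609, 0.205, 0.1964]
orientation: [3.081, 0.612, 0.0]
force: [-0.6, -0.0, 5.1]
grip_width: 0.0227
t: 5.6
eef_pos: [0.4609, 0.205, 0.1964]
orientation: [3.081, 0.612, 0.0]
force: [0.3, -0.0, 3.4]
grip_width: 0.0225
[0.4608572  0.2049712  0.19636795] -1.1789630737923136 [3.08126884e+00 6.11575886e-01 4.00568768e-04] 0.02252904343316714 [ 0.32985495 -0.01580807  3.392941  ]
```

View pics/w5.png

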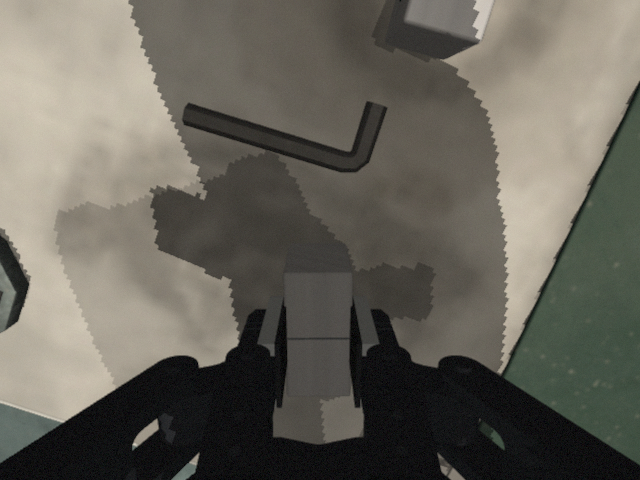

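```bash
python3 - <<'E'
from h import *
f=np.load("w5.npz");KT=(f["K"],f["T"])
p=ray(KT,[(286,339),(351,339),(285.5,272),(351,272)],.036);o=get_obs()
Rm=R.from_rotvec(o["orientation"]).as_matrix()
q=(p-o["eef_pos"])@Rm;print(q.round(4), np.linalg.norm(p[0]-p[1]))
f=np.load("w4.npz")
H=np.array([.61087,-.06677,0]);a=.1265
x=np.array([np.cos(a),np.sin(a),0]);y=np.array([-x[1],x[0],0])
t=H-.0043*x+.014*y;print(t)
move([t[0],t[1],.28],a-np.pi/2)
E
```

```text
[[-0.0008 -0.0114  0.1604]
 [-0.0008  0.0118  0.1604]
 [ 0.0248 -0.011   0.1604]
 [ 0.0248  0.0112  0.1604]] 0.02323836894118081
[ 0.60483808 -0.05342437  0.        ]
turn [ 0.    -0.001  0.531] shift [ 0.1376  1.1753 -0.3341]
```

```bash
python3 -m crank '[[0,0,0,0,0,-0.15,255],[0,0,0.1,0,0.1,-0.3,255],[0,0,0.2,0.03,0.3,-0.34,255],[0,0,0.4,0.06,0.54,-0.34,255],[0,0,0.53,0.1,0.78,-0.34,255]]'; python3 - <<'E'
from h import *
H=np.array([.61087,-.06677,0]);a=.1265
x=np.array([np.cos(a),np.sin(a),0]);y=np.array([-x[1],x[0],0])
t=H-.0039*x+.016*y
move([t[0],t[1],.26],a-np.pi/2)
E
```

```text
t: 6.28
eef_pos: [0.5588, 0.0328, 0.2813]
orientation: [3.135, 0.196, -0.0]
force: [0.3, 1.7, -3.4]
grip_width: 0.0224
turn [ 0.     0.    -0.003] shift [0.1415 0.3572 0.085 ]
```

```bash
python3 -m crank '[[0,0,0,0.07,0.18,0,255],[0,0,0,0.14,0.35,0.04,255],[0,0,-0.003,0.142,0.357,0.085,255],[0,0,-0.003,0.142,0.357,0.085,255],[0,0,-0.003,0.142,0.357,0.085,255]]'; python3 - <<'E'
from h import *
o=get_obs();KT=cam("wrist",o);im,d=optics.snapshot("wrist");cv2.imwrite("pics/w6.png",im);np.savez("w6.npz",d=d,K=KT[0],T=KT[1]);print(o["eef_pos"],toolyaw(),o["orientation"],o["grip_width"],o["force"])
im,d=optics.snapshot("scene");cv2.imwrite("pics/s6.png",cv2.resize(im[150:300,240:440],None,fx=4,fy=4,interpolation=cv2.INTER_CUBIC))
H=np.array([.61087,-.06677,0]);a=.1265
x=np.array([np.cos(a),np.sin(a),0]);y=np.array([-x[1],x[0],0])
print((o["eef_pos"]-H)@x,(o["eef_pos"]-H)@y)
t=H-.0039*x+.016*y
move([t[0],t[1],.2177],a-np.pi/2)
E
```

```text
t: 6.9
eef_pos: [0.6047, -0.0498, 0.2599]
orientation: [-3.134, -0.202, 0.001]
force: [0.8, -0.5, -3.6]
grip_width: 0.0224
[ 0.60468083 -0.04976062  0.25994528] -1.4421781206834816 [-3.13427602e+00 -2.01756397e-01  1.43450291e-03] 0.02242388069775587 [ 0.78610276 -0.52158711 -3.55287556]
-0.003993766108167149 0.017654312254632782
turn [-0.001 -0.001  0.004] shift [-0.0007  0.0057  0.171 ]
```

View pics/w6.png

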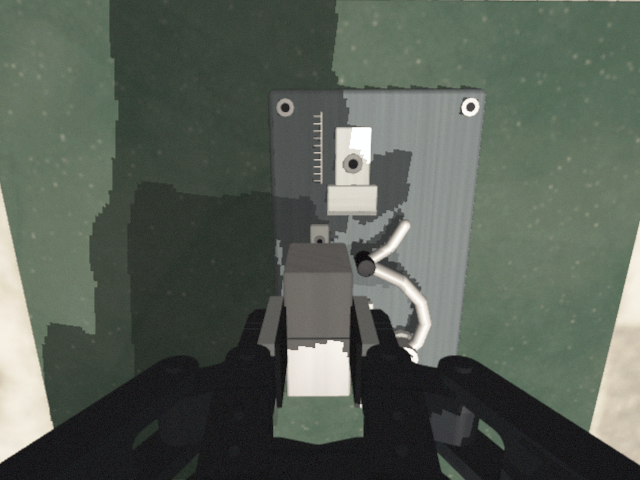

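View pics/s6.png

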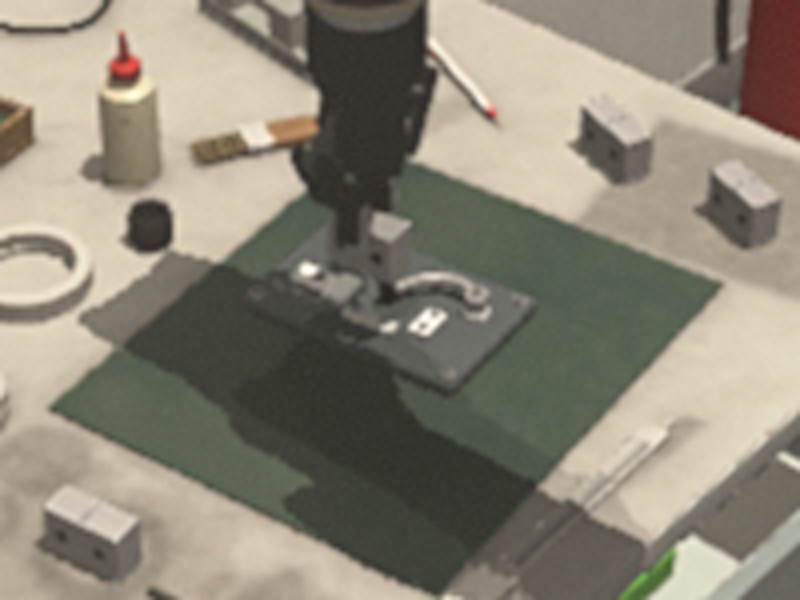

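```bash
python3 -m crank '[[0,0,0.004,0,0,0.06,255],[0,0,0.004,0,0,0.12,255],[0,0,0.004,0,0,0.168,255],[0,0,0.004,0,0,0.168,255],[0,0,0.004,0,0,0.168,255]]'; python3 - <<'E'
from h import *
H=np.array([.61087,-.06677,0]);a=.1265
x=np.array([np.cos(a),np.sin(a),0]);y=np.array([-x[1],x[0],0])
f=np.load("w6.npz");KT=(f["K"],f["T"])
for z in(.0173,.0193):
  for q in ray(KT,[(328,214.5),(377,215)],z):print("A",(q-H)@x,(q-H)@y)
for q in ray(KT,[(310,246),(328,246)],.0183):print("edge",(q-H)@x,(q-H)@y)
o=get_obs();print((o["eef_pos"]-H)@x,(o["eef_pos"]-H)@y,o["eef_pos"][2],toolyaw(),o["force"])
t=H-.0039*x-.0025*y
move([t[0],t[1],.2177],a-np.pi/2)
E
```

```text
t: 7.62
eef_pos: [0.6051, -0.05, 0.2185]
orientation: [-3.135, -0.198, -0.001]
force: [0.2, 0.1, -3.2]
grip_width: 0.0225
A 0.02169906427782605 0.012865833316739725
A 0.02149422190342727 -0.013175778652035168
A 0.02216046720108199 0.012916048734417327
A 0.021957555751512963 -0.01288008475216467
edge 0.00444984349433958 0.02246444122435508
edge 0.0044756401806237585 0.01272404607885774
-0.003572039455078103 0.01736785792889209 0.21848880900540296 -1.4443470900388442 [ 0.18605129  0.09026679 -3.22861144]
turn [-0.001 -0.001 -0.   ] shift [-0.0013  0.0795  0.0031]
```

```bash
python3 -m crank '[[0,0,0,-0.001,0.02,0.002,255],[0,0,0,-0.001,0.04,0.002,255],[0,0,0,-0.001,0.06,0.002,255],[0,0,0,-0.001,0.08,0.002,255],[0,0,0,-0.001,0.08,0.002,255]]'; cat > st.py <<'E'
from h import *
import sys
H=np.array([.61087,-.06677,0]);a=.1265
x=np.array([np.cos(a),np.sin(a),0]);y=np.array([-x[1],x[0],0])
n=sys.argv[1]
o=get_obs();KT=cam("wrist",o);im,d=optics.snapshot("wrist");cv2.imwrite(f"pics/{n}.png",im);np.savez(n+".npz",d=d,K=KT[0],T=KT[1])
print((o["eef_pos"]-H)@x,(o["eef_pos"]-H)@y,o["eef_pos"][2],toolyaw(),"F holder",o["force"]@x,o["force"]@y,o["force"][2],o["grip_width"],"z axis",R.from_rotvec(o["orientation"]).as_matrix()[:2,2])
t=H-.0039*x-.0025*y
move([t[0],t[1],.2177],a-np.pi/2)
E
python3 st.py w7
```

```text
t: 8.25
eef_pos: [0.6085, -0.0684, 0.2187]
orientation: [-3.132, -0.2, -0.006]
force: [2.3, 7.8, -2.7]
grip_width: 0.0223
-0.0025439913649191416 -0.0012832442304296517 0.21870732714270158 -1.4429865977562248 F holder 3.2923290242958276 7.440480902426597 -2.725905336836553 0.022268721417428222 z axis [0.0033619 0.00303  ]
turn [-0.005 -0.007  0.003] shift [-0.0053  0.0059  0.0039]
```

View pics/w7.png

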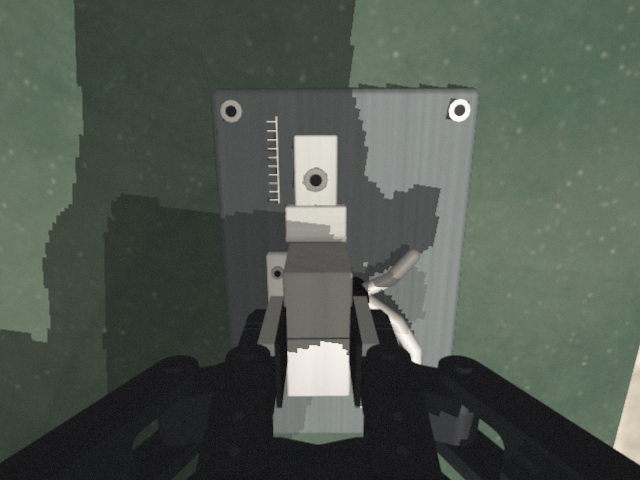

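```bash
python3 -m crank '[[-0.005,-0.007,0.003,-0.006,0.008,0.002,255],[-0.005,-0.007,0.003,-0.006,0.008,0.002,255],[-0.005,-0.007,0.003,-0.006,0.008,0.002,255]]';python3 st.py w8
```

```text
t: 8.68
eef_pos: [0.6083, -0.0682, 0.2189]
orientation: [-3.132, -0.201, -0.005]
force: [3.5, 7.5, -3.3]
grip_width: 0.0224
-0.0027567352779297298 -0.0011106366149426358 0.2188819857034646 -1.442532086778965 F holder 4.4159601860300075 7.038287587430965 -3.3378696970908655 0.022426724716664362 z axis [0.00301749 0.00312007]
turn [-0.005 -0.007  0.004] shift [-0.0047  0.0056  0.0048]
```

```bash
python3 -m crank '[[-0.01,-0.014,0.006,-0.01,0.014,0.004,255],[-0.01,-0.014,0.006,-0.01,0.014,0.004,255],[-0.01,-0.014,0.006,-0.01,0.014,0.004,255]]';python3 st.py w9
```

```text
t: 9.1
eef_pos: [0.6074, -0.0697, 0.2186]
orientation: [-3.135, -0.2, 0.0]
force: [3.1, 8.4, -2.3]
grip_width: 0.0221
-0.0038395333072423882 -0.0025049668930747903 0.218638025745774 -1.4434363709505338 F holder 4.125379337436779 7.923174575662918 -2.3203332644650025 0.022113541040703625 z axis [-0.0001466   0.00034272]
turn [-0.001  0.     0.002] shift [-0.0002 -0.0001  0.0037]
```

```bash
python3 -m crank '[[-0.005,-0.007,0.003,-0.005,0.008,0.008,255],[-0.005,-0.007,0.003,-0.005,0.008,0.016,255],[-0.005,-0.007,0.003,-0.005,0.008,0.026,255],[-0.005,-0.007,0.003,-0.005,0.008,0.026,255]]';python3 st.py w10
```

```text
t: 9.65
eef_pos: [0.607, -0.0699, 0.2126]
orientation: [-3.135, -0.2, 0.003]
force: [1.6, 7.1, -2.2]
grip_width: 0.0223
-0.004212399324901841 -0.002619557403052647 0.21263418446507468 -1.4431874083846177 F holder 2.527701409436166 6.862082627562337 -2.193414449014022 0.02229085057120445 z axis [-0.00163386  0.00014292]
turn [-0.001  0.003  0.002] shift [ 0.0013 -0.0005 -0.0201]
```

View pics/w10.png

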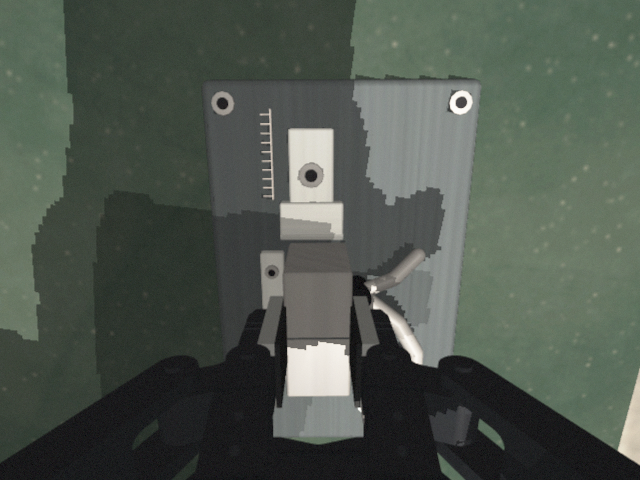

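```bash
python3 -m crank '[[-0.004,-0.004,0.003,-0.002,0.006,0.006,255],[-0.004,-0.004,0.003,-0.002,0.006,0.012,255],[-0.004,-0.004,0.003,-0.002,0.006,0.015,255],[-0.004,-0.004,0.003,-0.002,0.006,0.015,255]]';python3 st.py w11
```

```text
t: 10.2
eef_pos: [0.6071, -0.0697, 0.2098]
orientation: [-3.135, -0.201, 0.003]
force: [-1.4, 6.7, 3.2]
grip_width: 0.0224
-0.004134674958609044 -0.0024627649824151185 0.2097875663768645 -1.4431275325068085 F holder -0.5876174892117654 6.829925332633011 3.2292102774137303 0.022412339485920203 z axis [-0.00217479  0.00032734]
turn [-0.001  0.004  0.002] shift [ 0.0009  0.0001 -0.0316]
```

```bash
python3 -m crank '[[-0.004,-0.004,0.003,0,0.003,0,255],[-0.002,-0.006,0.003,0,-0.001,0,255],[-0.002,-0.006,0.003,0,-0.003,0,255],[-0.002,-0.006,0.003,0,-0.003,0,255]]';python3 st.py w12
```

```text
t: 10.75
eef_pos: [0.6071, -0.0685, 0.21]
orientation: [3.135, 0.199, -0.007]
force: [-0.3, 5.5, -3.0]
grip_width: 0.0219
-0.003918059307007114 -0.0012657784417688205 0.20999441088126253 -1.4443365834249808 F holder 0.4029812784313005 5.518025474074727 -3.0406039826980376 0.021932868678232333 z axis [-0.00450688 -0.00035214]
turn [-0.     0.009 -0.   ] shift [-0.0001  0.0048 -0.0309]
```

View pics/w12.png

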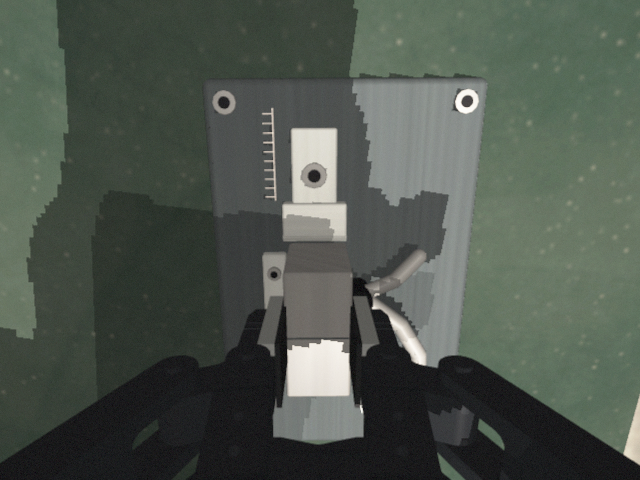

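```bash
python3 -m crank '[[0,0.008,0,0,-0.003,0.003,255],[0,0.008,0,0,-0.005,0.003,255],[0,0.008,0,0,-0.005,0.003,255]]';python3 st.py w13
```

```text
t: 11.18
eef_pos: [0.6066, -0.0681, 0.2097]
orientation: [3.135, 0.197, -0.002]
force: [-5.7, 1.7, 6.2]
grip_width: 0.0225
-0.004440218554876762 -0.0007954743209948379 0.2097376260021928 -1.4452177676181277 F holder -5.4695464842708095 2.3799657396041365 6.234281064050337 0.022470066243362848 z axis [-0.00122491 -0.00076709]
turn [ 0.001  0.003 -0.002] shift [ 0.0021  0.0067 -0.0319]
```

```bash
python3 -m crank '[[0,0,0,0.001,0,0,200],[0,0,0,0.001,0,0,150],[0,0,0,0.001,0,0,120],[0,0,0,0.001,0,0,120]]';python3 st.py w14
```

```text
t: 11.72
eef_pos: [0.607, -0.0686, 0.2099]
orientation: [3.134, 0.196, -0.001]
force: [0.6, -0.4, -0.8]
grip_width: 0.0453
-0.004026743569653019 -0.0013385970477648626 0.20986982427144987 -1.4456487841913304 F holder 0.5459786957835614 -0.4702308967970036 -0.7937614994587284 0.04525076344315231 z axis [-0.00058511 -0.00129288]
turn [ 0.002  0.002 -0.003] shift [ 0.0007  0.0051 -0.0315]
```

View pics/w14.png

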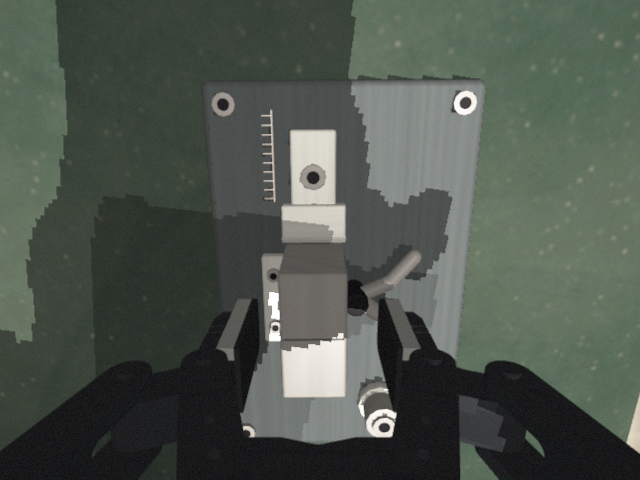

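Released; the bar has shifted left against the rail. Retreating straight up, then checking.

```bash
python3 -m crank '[[0,0,0,0,0,-0.1,120],[0,0,0,0,0,-0.25,120],[0,0,0,0,0,-0.35,60],[0,0,0,0,0,-0.36,0],[0,0,0,0,0,-0.36,0]]';python3 st.py w15; python3 - <<'E'
from h import *
im=cv2.imread("pics/w15.png")
cv2.imwrite("pics/w15c.png",cv2.resize(im[170:320,240:420],None,fx=4,fy=4,interpolation=cv2.INTER_CUBIC))
im,d=optics.snapshot("scene");cv2.imwrite("pics/s15.png",cv2.resize(im[170:320,240:440],None,fx=4,fy=4,interpolation=cv2.INTER_CUBIC))
E
```

```text
t: 12.4
eef_pos: [0.6068, -0.0685, 0.2992]
orientation: [3.134, 0.196, -0.002]
force: [0.3, 0.7, 0.2]
grip_width: 0.0853
-0.004225334183355255 -0.0011730895959719495 0.2992472175652786 -1.4456129741127792 F holder 0.3844498933858054 0.6419811451283284 0.19598116764030327 0.08534281377665551 z axis [-0.0012619  -0.00126519]
turn [ 0.002  0.005 -0.003] shift [0.0026 0.0052 0.3243]
```

View pics/w15c.png

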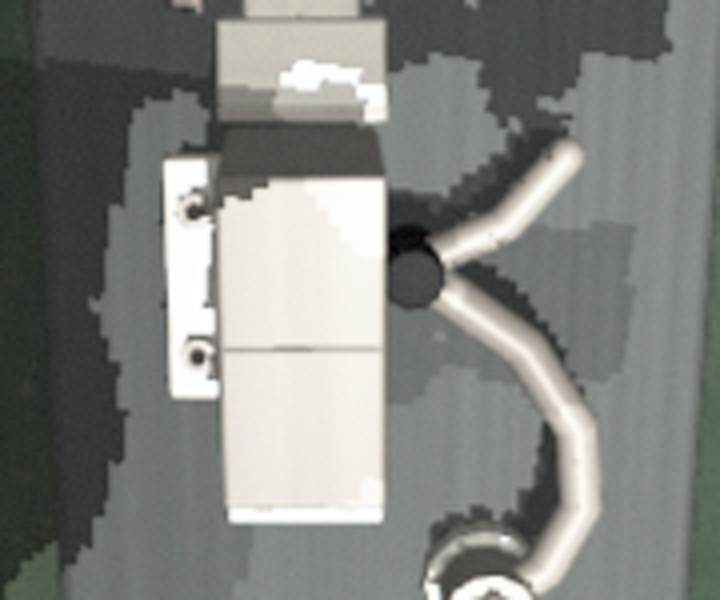

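View pics/s15.png

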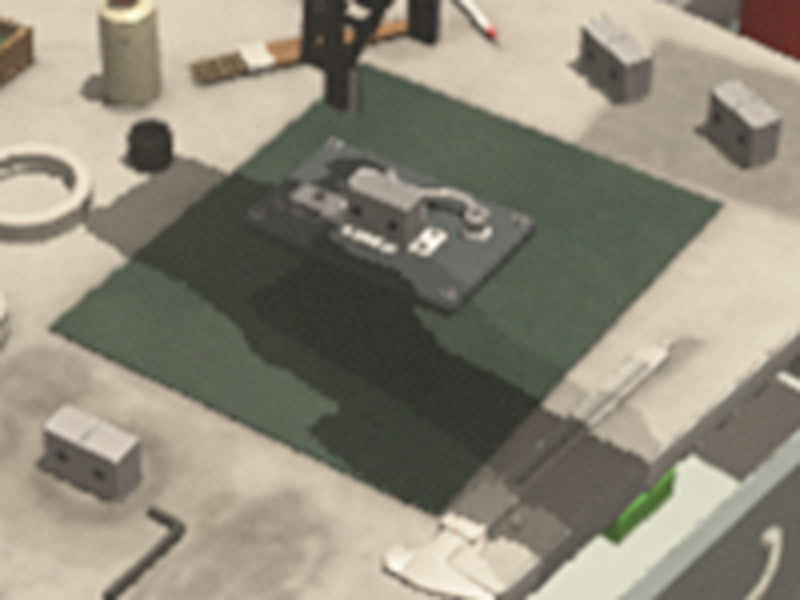

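```bash
python3 - <<'E'
from h import *
H=np.array([.61087,-.06677,0]);a=.1265
x=np.array([np.cos(a),np.sin(a),0]);y=np.array([-x[1],x[0],0])
f=np.load("w15.npz");KT=(f["K"],f["T"]);d=f["d"]
g=lambda c:[((u+.5)/4-.5+240,(v+.5)/4-.5+170) for u,v in c]
p=quad(KT,g([(216,178),(386,176),(384,523),(228,523)]),.0493)
c=p.mean(0)-H;print("bar x,y",c@x,c@y)
r=ray(KT,g([(416,278)]),.0323)[0]-H;print("roller",r@x,r@y)
A=ray(KT,g([(217,122),(387,122)]),.0173)-H;print(A@x)
e=ray(KT,g([(164,158),(172,398)]),.0183)-H;print("edge back, expect 16,22 / -24,22",e@x,e@y)
K,T=KT
vv,uu=np.mgrid[217:298,298:334];z=d[vv,uu].ravel();q=np.c_[uu.ravel(),vv.ravel(),np.ones(z.size)]*z[:,None]
q=q@np.linalg.inv(K).T@T[:3,:3].T+T[:3,3];q=q[z>0]
co=np.linalg.lstsq(np.c_[q[:,:2]-q[:,:2].mean(0),np.ones(len(q))],q[:,2],rcond=None)[0];print("plane",co)
E
```

```text
L [0.0518 0.052 ] W [0.0233 0.0229] c [ 0.6049 -0.0673  0.0493] yaw 0.138
bar x,y -0.005960786310345856 0.0002080233700451195
roller 0.00047512806902737096 -0.016681458448362253
[0.02142323 0.02139058]
edge back, expect 16,22 / -24,22 [ 0.01593009 -0.02403998] [0.02208145 0.02187087]
plane [0.06914326 0.00863683 0.04922737]
```

```bash
python3 - <<'E'
from h import *
f=np.load("w15.npz");K,T=f["K"],f["T"];d=f["d"]
for r in(219,230,240,250,260,270,280,285,290,294,298,300):
    z=d[r,302:330];q=np.c_[np.arange(302,330),np.full(28,r),np.ones(28)]*z[:,None]
    q=q@np.linalg.inv(K).T@T[:3,:3].T+T[:3,3];print(r,np.median(q[:,2]).round(5),q[:,2].std().round(5))
vv,uu=np.mgrid[219:292,302:330];z=d[vv,uu].ravel();q=np.c_[uu.ravel(),vv.ravel(),np.ones(z.size)]*z[:,None]
q=q@np.linalg.inv(K).T@T[:3,:3].T+T[:3,3]
print(np.linalg.lstsq(np.c_[q[:,:2],np.ones(len(q))],q[:,2],rcond=None)[0])
# deck for reference
vv,uu=np.mgrid[170:350,395:410];z=d[vv,uu].ravel();q=np.c_[uu.ravel(),vv.ravel(),np.ones(z.size)]*z[:,None]
q=q@np.linalg.inv(K).T@T[:3,:3].T+T[:3,3];m=abs(q[:,2]-.0133)<.004;q=q[m];print(m.mean(),np.linalg.lstsq(np.c_[q[:,:2],np.ones(len(q))],q[:,2],rcond=None)[0])
E
```

```text
219 0.04969 0.04065
230 0.04947 0.00065
240 0.04956 0.00062
250 0.04955 0.00057
260 0.04951 0.00062
270 0.04963 0.00058
280 0.04973 0.0007
285 0.04939 0.00056
290 0.0497 0.04066
294 0.04998 0.04065
298 0.01975 0.00068
300 0.01358 0.00055
[ 0.31750631  0.00817705 -0.1418854 ]
0.9662962962962963 [-0.00811889  0.02794721  0.02202724]
```

```bash
python3 -c "
from cell import order,get_obs
print(get_obs()['t']);print(order.job_done())"
```

```text
12.5
the job is handed in; nothing more can be done
None
```

I loaded the 50 mm bar and handed the job in at 12.5 s of the 64 s. No verdict was reported.

**Choosing the bar:** The gap between the stops measured about 51.6 mm, which puts the end stop setting at about 0.0036 m. I identified the bars from their lengths in the wrist camera:

| Position | Measured length | Bar |
|---|---|---|
| far right | 58.1 mm | 59 |
| near right | 52.0 mm | 53 |
| far left | 55.1 mm | 56 |
| near left | 49.4 mm | 50 |

Only the 50 mm bar is shorter than the gap. I settled this by measurement, so I tried and rejected no other bar.

**Loading:** I gripped the bar near its top by the long sides and lowered it over the fixed edge. It drew the arm back to y of about -2.5 mm, with 7 to 8 N at the tool. I then set it on the deck between the stops, eased it toward the edge and released it.

**Last checks:**
- **Flat on the deck:** its top is at z 49.5 mm along the whole length, against 49.3 mm expected.
- **Position in the holder:** x is about -5 mm, y +0.2 mm, and it is about 0.01 rad off the holder's axis.
- **Arm pressing:** the roller touches the bar's side at y -16.7 mm.
- **Surroundings:** in the scene picture the adjustable stop had not moved and the other bars and the hex key stood where they were. I did not re-measure the loupe or the micrometer.
- **Robot:** it had retreated to TCP height 0.30 m with the gripper open.

**Disagreements:**
- **Tilt:** two plane fits to the bar's top gave false slopes, because the area included missing depth readings. Row-by-row heights showed it flat.
- **Length:** a first length reading of the loaded bar came out at 52 mm because it included a visible strip of the fixed stop. Without that strip it is about 49.6 mm.

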